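# Shut the bleed valve on a pressure test bench

### The job

The bleed valve, the block with the bent open spout at its side, has been left slightly open. Turn its bar knob clockwise (seen from above) until you feel it meet its seat and the resistance rises sharply, then turn it about 30 degrees further to seal it, no more, and let go leaving it tight. Do not turn the like knob of the block that carries the dial gauge.

Things in the scene. Friction and masses are not known exactly. Their poses are not given: they have to be found in the camera images.
- bleed_grip (a point): Centre of the bleed valve's knob: a black upright bar 46 mm long, 14 wide, 30 tall on a 13 mm stem, on top of a fixed aluminium block (56 x 50, 56 tall) with a bent copper spout at its side. The point is on the vertical turning axis, half-way up the bar, 97 mm above the table; the bar's underside is 26 mm above the block. x runs along the bar, y across its 14 mm width, z up; they turn with it.
- bleed_knob (a joint): Easy run of the bleed knob, rad, growing clockwise from above, against about 0.04 N m. It differs at the start; after 14 to 46 degrees of turning the knob meets its seat and this stops growing.
- bleed_seat (a joint): Turn of the bleed valve beyond meeting its seat, rad, clockwise (0.52 = 30 degrees): 0 until then. On meeting the seat the torque rises to about 0.3 N m within 4 degrees, which the stem gives (it springs back on release); then this grows with the knob at that torque. The torque is felt also while the knob is held still. Turning back first loosens bleed_knob; this one stays.
- gauge_knob (a joint): Turn of the like bar knob on the block with the dial gauge, rad, 0 at the start; to be left alone. The blocks stand in a row of three in any order, about 0.22 m apart; the third has a hex plug and no knob.
Not all that is in view belongs to the job. What is shaped like the part that bears bleed_grip but pink is not meant. Leave any red look-alike of the part that bears gauge_knob alone.

How it is judged (in metres and radians):
At the end, for the whole second after the job is handed in: The bleed knob has been turned 16 to 44 degrees beyond meeting its seat (30 asked) and is left tight, backed off by no more than 10 degrees (bleed_knob above 0.67; it is 0.85 when tight); the gauge block's knob is within 11 degrees of its start (value of joint bleed_seat between 0.28 and 0.77 rad and value of joint bleed_knob above 0.67 rad and value of joint gauge_knob between -0.2 and 0.2 rad); the robot touches nothing.
It fails at once if the bleed valve is over-tightened: turned more than 57 degrees beyond meeting its seat (value of joint bleed_seat above 1 rad).
It fails at once if the knob of the gauge block is turned by more than 17 degrees (value of joint gauge_knob above 0.3 rad or value of joint gauge_knob below -0.3 rad).
It also fails if it takes over 40 s, if anything falls off the work surface, if the arm or the gripper's body presses on something with over 40 N, if the wrist force passes 120 N, or if a joint passes its speed limit or range.

### The arm

A 6-joint arm with a two-finger parallel gripper is mounted at the origin on the work surface. World frame = base frame: x ahead of the robot, y to its left, z up, the work surface at z = 0. Lengths are in m, angles in degrees, forces in N, time in s.
With the tool pointing down it reaches from about 0.3 to 0.75 m from the base axis. Payload 8.5 kg.
Tool frame: the origin (TCP) lies at the very end of the fingers, on their centre line; the grasp point (between the pads) lies 19 mm behind it; z points along the fingers, y is the line along which they close (so a half turn about z gives the same grasp; the last joint's range is limited). The gripper opens to 85 mm and grips with 20 to 120 N. Pads are 22 mm wide; open, the fingers measure 114 mm over their backs; the gripper's body (76 mm by 85 mm) begins 54 mm behind the grasp point. The pads swing forward as they close: fully open they stand 13 mm farther back than shut.
Start: joints at [-78.169, 21.807, 74.336, -0, 83.858, -12.336], TCP at [0.225, -0.502, 0.231] pointing down, gripper open.
Joint ranges: [-178.18, 178.18], [-50.72, 133.34], [12.68, 142.11], [-81.47, 261.47], [9.98, 163.14], [-165.26, 165.26]. Speed limits (degrees/s): [136.94, 136.94, 180, 180, 180, 180].

### API

Orientations are given as a 3x3 rotation matrix whose columns are the frame's x, y, z axes.
In Python, from rig import env, imaging gives the robot as it stands. The module is installed in compiled form; this text tells all that it offers.
- The arm moves only by the tool arm_command, never from a script. Its arguments are lists of equal length, an entry for each row: "turn": the turn, a rotation vector about the tool's x, y, z in units of 5 degrees (1.0 is 5 degrees), a list of three; "xyz": the shift along the tool's x, y, z in units of 50 mm (1.0 is 50 mm), a list of three; "claw": the finger opening in mm, from 0 to 85.4. A call has 1 to 12 rows; each row shifts and turns the commanded pose from where the row before left it, along the tool's axes as they then stand; what a row does not reach is not made up. A row lasts 1/10 s, in which the tool goes at most 50 mm and 8.59 degrees, less where a joint would pass 70% of its speed; a pose out of reach is approached as far as the arm can. A call is refused whole if a number of a shift passes 1 or a number of a turn 1, either way. A call with a gripper value outside its range is refused whole. The fingers move at their own pace and stop on an object; "squeeze" is the grip in N (left out, the last holds). Time passes only in rows, so rows that do not move let the fingers close. It gives the time, the measured TCP pose, the force, the opening and the grip force at its end, in the units of the state.
- env.observe(): the state, without advancing time (a new reading comes with each control period).
- imaging.get_image(name): name is "scene" or "top" or "wrist"; returns (picture, depth): 420x560x3 uint8, blue, green, red; 420x560 float32, m along the optical axis (not along the pixel's ray), 0 where there is no reading.
- imaging.camera_info(name): a dict with "camera_matrix" (3x3 intrinsics, pixels), "rvec" (rotation vector, rad) and "tvec" (3), from world to camera coordinates, as OpenCV has them. Camera axes: x right, y down, z forward; pixel columns grow to the right and rows downward; lengths in m; the calibration is good to about 2 mm. A picture is of the moment at which its call begins: read the wrist's pose just before it. camera_info takes no time and is no camera call; for the wrist camera it gives the pose at the moment of the call.
- env.close_job(): hands the job in; it is judged then, once.
The state is a dict: "time_s": time; "q": joint angles; "qvel": joint speeds; "joint_efforts": joint torques, N m; "position": TCP position; "tool_rot": TCP orientation; "ft_force": force on the tool from outside, world axes, zero at the start; "wrist_torque": the same for the moment, N m; "grip_width": finger opening in m; "gripper_force": force on a finger pad.
Only numpy, scipy, OpenCV 4.12 (cv2) and the standard library are available. Lean on these libraries where they do the work, as an engineer would, in place of code of your own. Each camera call takes 0.05 s, during which the arm holds its last target. There are 200 camera calls.

## Working session

There is one attempt and no reset: what is moved stays moved. The work goes in short steps, Python scripts to look and compute and a tool call to move; the robot and the scene stay as the last step left them, time stands still between calls to the robot, and variables do not carry over. Pictures are saved under pics/ and viewed, at most 10 in all, crops included, and the job is handed in when it is done.

Besides the shell and the picture viewer there is one more tool, called after "Emit:" as a command line: name --argument value ..., lists and objects as JSON in quotes. arm_command: Moves the arm, as the interface text tells. Its arguments: {"type":"object","properties":{"turn":{"type":"array"},"xyz":{"type":"array"},"claw":{"type":"array"},"squeeze":{"type":"number"}},"required":["turn","xyz","claw"]}

```bash
mkdir -p pics
python3 - <<'E'
from rig import env, imaging
import cv2, numpy as np
for n in("top","scene"):
    p,d=imaging.get_image(n); cv2.imwrite(f"pics/{n}0.png",p); np.save(f"pics/{n}0.npy",d)
    i=imaging.camera_info(n); print(n,i)
s=env.observe(); print(s)
E
```

```text
top {'camera_matrix': array([[387.42101925,   0.        , 272.50589372],
       [  0.        , 387.42101925, 206.4505278 ],
       [  0.        ,   0.        ,   1.        ]]), 'rvec': array([ 2.13310114, -2.13593154,  0.09891144]), 'tvec': array([-0.08074412,  0.533492  ,  0.85456535])}
scene {'camera_matrix': array([[431.46539916,   0.        , 274.11871556],
       [  0.        , 431.46539916, 208.54440381],
       [  0.        ,   0.        ,   1.        ]]), 'rvec': array([ 0.86107895,  2.38687713, -1.2223246 ]), 'tvec': array([ 0.46067451, -0.08374041,  1.30735052])}
{'time_s': 0.1, 'q': array([-7.81668908e+01,  2.18361067e+01,  7.43783293e+01, -1.13791845e-03,
        8.38591994e+01, -1.23370995e+01]), 'qvel': array([ 0.02036445, -0.07758884, -0.17911477,  0.06585925,  0.1131158 ,
       -0.05356814]), 'joint_efforts': array([ 4.40535368e-03, -4.49222982e+01, -2.31654596e+01, -1.73360595e-04,
        3.62465122e-03, -1.29832478e-05]), 'position': array([ 0.22512309, -0.50152764,  0.23079537]), 'tool_rot': array([[ 9.12332296e-01,  4.09450488e-01, -2.82867747e-04],
       [ 4.09450506e-01, -9.12331470e-01,  1.25381830e-03],
       [ 2.55307367e-04, -1.25971927e-03, -9.99999174e-01]]), 'ft_force': array([ 0.49782222,  0.03613202, -0.10084112]), 'wrist_torque': array([0.03010373, 0.03560703, 0.01999372]), 'gripper_force': 0.0, 'grip_width': 0.08533764808154402}
```

View pics/top0.png

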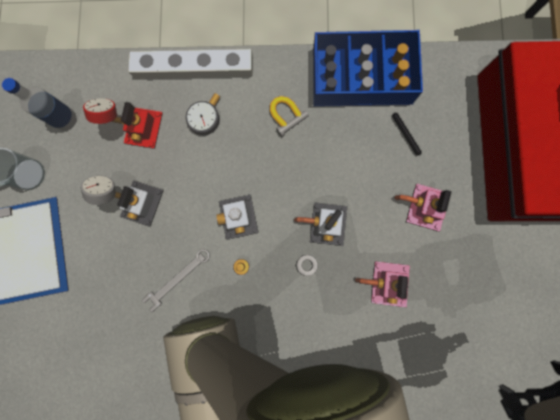

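View pics/scene0.png

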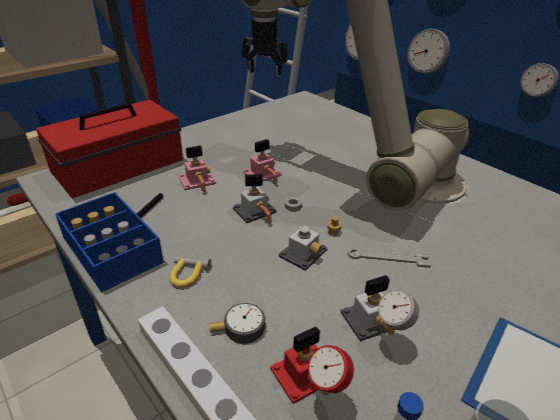

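The bleed valve is at about top (328,222): grey block, copper spout, with a dark bar knob at (333,218). The gauge block is at (138,202) and the plug block at (238,215). The pink and red parts are decoys. I'll measure the bar from the depth image.

```bash
cat > h.py <<'E'
from rig import env, imaging
import cv2, numpy as np
def cloud(n,d,i):
    K=i["camera_matrix"]; R=cv2.Rodrigues(i["rvec"])[0]
    v,u=np.mgrid[:420,:560]
    c=np.stack([(u-K[0,2])/K[0,0]*d,(v-K[1,2])/K[1,1]*d,d],-1)
    return (c-i["tvec"].ravel())@R
def bar(P,d,lo=0.095,hi=0.13,near=None,rad=.05):
    m=(d>0)&(P[...,2]>lo)&(P[...,2]<hi)&(np.hypot(P[...,0]-near[0],P[...,1]-near[1])<rad)
    q=P[m]; (c,sz,a)=cv2.minAreaRect(q[:,:2].astype(np.float32)*1000)
    b=cv2.boxPoints((c,sz,a)); e=max((b[1]-b[0],b[2]-b[1]),key=np.linalg.norm)
    print(len(q),"mean",q.mean(0),"rect",c,sz,"long axis deg",np.degrees(np.arctan2(e[1],e[0])),"ztop",np.percentile(q[:,2],90))
    return m
E
python3 - <<'E'
from h import *
for n in("top","scene"):
    d=np.load(f"pics/{n}0.npy"); P=cloud(n,d,imaging.camera_info(n))
    if n=="top": near=P[220,331]; print(near, P[202,138],P[290,402],P[200,440])
    m=bar(P,d,near=near[:2])
    if n=="top": p=cv2.imread("pics/top0.png"); cv2.imwrite("pics/c.png",cv2.resize(p[180:265,275:365],None,fx=6,fy=6,interpolation=2))
E
```

```text
[ 0.49416512 -0.20547882  0.11284165] [0.54155478 0.22245719 0.05778057] [ 0.35306137 -0.34433275  0.1127449 ] [ 0.53718416 -0.43523933  0.09721062]
158 mean [ 0.49514471 -0.20959579  0.11165354] rect (495.571044921875, -210.1016082763672) (13.891555786132812, 45.066062927246094) long axis deg -35.33929 ztop 0.1141743591900165
131 mean [ 0.49866638 -0.20602781  0.10534203] rect (497.5663757324219, -208.17784118652344) (19.218530654907227, 44.79591369628906) long axis deg -33.42442 ztop 0.11085760063939096
```

View pics/c.png

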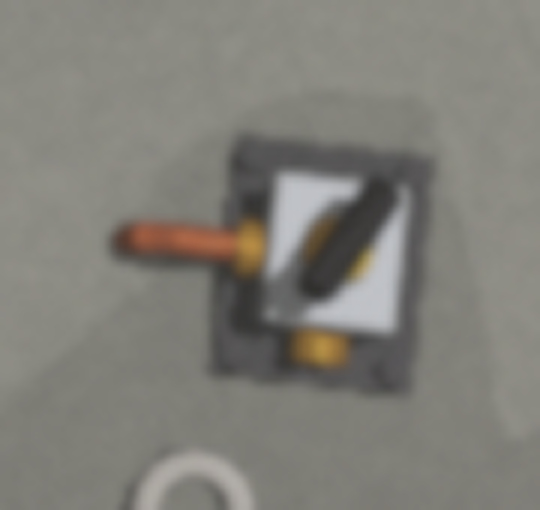

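Emit:
arm_command --turn '[[0, 0, -1], [0, 0, -1], [0, 0, -1], [0, 0, -1], [0, 0, -1], [0, 0, -1], [0, 0, -1], [0, 0, -1], [0, 0, -1], [0, 0, -1], [0, 0, -1], [0, 0, -1]]' --xyz '[[0, 0, 0], [0, 0, 0], [0, 0, 0], [0, 0, 0], [0, 0, 0], [0, 0, 0], [0, 0, 0], [0, 0, 0], [0, 0, 0], [0, 0, 0], [0, 0, 0], [0, 0, 0]]' --claw '[85, 85, 85, 85, 85, 85, 85, 85, 85, 85, 85, 85]'

```text
time_s: 1.3
position: [0.2251, -0.5016, 0.2309]
tool_rot: [[0.098, 0.995, -0.0], [0.995, -0.098, 0.001], [0.001, -0.0, -1.0]]
ft_force: [-0.5, 0.9, 0.4]
grip_width: 0.0852
gripper_force: 0.0
```

Emit:
arm_command --turn '[[0, 0, -1], [0, 0, -1], [0, 0, -1], [0, 0, -1], [0, 0, -1], [0, 0, -1], [0, 0, -1], [0, 0, -1], [0, 0, -1], [0, 0, -1], [0, 0, -1], [0, 0, -1]]' --xyz '[[0, 0, 0], [0, 0, 0], [0, 0, 0], [0, 0, 0], [0, 0, 0], [0, 0, 0], [0, 0, 0], [0, 0, 0], [0, 0, 0], [0, 0, 0], [0, 0, 0], [0, 0, 0]]' --claw '[85, 85, 85, 85, 85, 85, 85, 85, 85, 85, 85, 85]'

```text
time_s: 2.5
position: [0.2251, -0.5016, 0.2309]
tool_rot: [[-0.813, 0.582, -0.0], [0.582, 0.813, 0.001], [0.001, 0.001, -1.0]]
ft_force: [0.8, -0.6, -0.7]
grip_width: 0.085
gripper_force: 0.0
```

```bash
cat > g.py <<'E'
from h import *
import sys
s=env.observe(); t=np.array([float(a) for a in sys.argv[1:4]])
R=s["tool_rot"]; print(s["time_s"],s["position"],"yang",np.degrees(np.arctan2(R[1,1],R[0,1])),"q",s["q"].round(1))
print("shift units",R.T@(t-s["position"])/.05)
E
python3 g.py .4955 -.2095 .19
```

```text
2.5 [ 0.22512279 -0.50162279  0.23094907] yang 54.373534314531355 q [ -78.2   21.8   74.4   -0.    83.9 -132.5]
shift units [-0.99273656  7.89836456  0.82271922]
```

Emit:
arm_command --turn '[[0, 0, 0], [0, 0, 0], [0, 0, 0], [0, 0, 0], [0, 0, 0], [0, 0, 0], [0, 0, 0], [0, 0, 0], [0, 0, 0], [0, 0, 0], [0, 0, 0], [0, 0, 0]]' --xyz '[[-0.083, 0.658, 0], [-0.083, 0.658, 0], [-0.083, 0.658, 0], [-0.083, 0.658, 0], [-0.083, 0.658, 0], [-0.083, 0.658, 0], [-0.083, 0.658, 0], [-0.083, 0.658, 0], [-0.083, 0.658, 0], [-0.083, 0.658, 0], [-0.083, 0.658, 0], [-0.083, 0.658, 0]]' --claw '[85, 85, 85, 85, 85, 85, 85, 85, 85, 85, 85, 85]'

```text
time_s: 3.7
position: [0.4973, -0.2096, 0.231]
tool_rot: [[-0.811, 0.585, -0.001], [0.585, 0.811, 0.0], [0.001, -0.0, -1.0]]
ft_force: [0.3, 0.2, 0.1]
grip_width: 0.0848
gripper_force: 0.0
```

```bash
python3 g.py .4955 -.2095 .082
python3 - <<'E'
from h import *
i=imaging.camera_info("wrist"); p,d=imaging.get_image("wrist"); cv2.imwrite("pics/w1.png",p)
P=cloud("wrist",d,i); m=bar(P,d,near=(.4955,-.2095)); print(np.argwhere(m).mean(0))
E
```

```text
3.7 [ 0.49734896 -0.20963195  0.23104623] yang 54.16733518603997 q [-35.4  20.8  76.   -0.   83.3 -89.6]
shift units [ 0.02946812 -0.01943671  2.98094613]
932 mean [ 0.49385906 -0.20894659  0.11022566] rect (495.1791076660156, -209.88848876953125) (13.977055549621582, 45.38087463378906) long axis deg -34.72181 ztop 0.11180972994651821
[206.28004292 275.65665236]
```

View pics/w1.png

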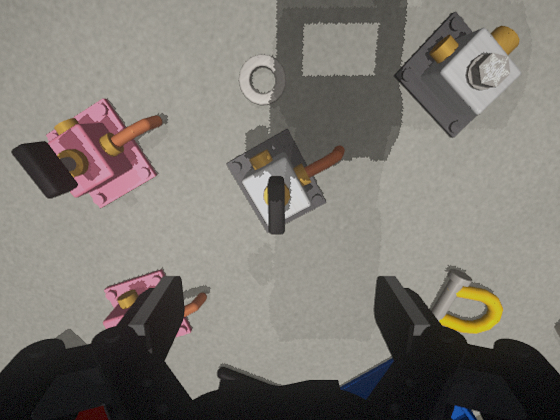

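The wrist view shows the bar at (276,206), upright in the image, so it's square to the fingers. Descending now, then gripping.

Emit:
arm_command --turn '[[0, 0, -0.2], [0, 0, 0], [0, 0, 0], [0, 0, 0], [0, 0, 0], [0, 0, 0], [0, 0, 0], [0, 0, 0], [0, 0, 0], [0, 0, 0], [0, 0, 0]]' --xyz '[[0.034, -0.025, 0], [0, 0, 0.4], [0, 0, 0.4], [0, 0, 0.4], [0, 0, 0.4], [0, 0, 0.4], [0, 0, 0.4], [0, 0, 0.3], [0, 0, 0.2], [0, 0, 0.1], [0, 0, 0]]' --claw '[85, 85, 85, 85, 85, 85, 85, 85, 85, 85, 85]'

```text
time_s: 4.85
position: [0.4943, -0.2111, 0.0811]
tool_rot: [[-0.821, 0.571, -0.001], [0.571, 0.821, 0.0], [0.001, -0.0, -1.0]]
ft_force: [-0.4, 0.1, 0.1]
grip_width: 0.0849
gripper_force: 0.0
```

Emit:
arm_command --turn '[[0, 0, 0], [0, 0, 0], [0, 0, 0], [0, 0, 0], [0, 0, 0], [0, 0, 0], [0, 0, 0], [0, 0, 0]]' --xyz '[[0, 0, 0], [0, 0, 0], [0, 0, 0], [0, 0, 0], [0, 0, 0], [0, 0, 0], [0, 0, 0], [0, 0, 0]]' --claw '[50, 30, 20, 8, 8, 8, 8, 8]' --squeeze 60

```text
time_s: 5.65
position: [0.4947, -0.2108, 0.0816]
tool_rot: [[-0.821, 0.571, 0.001], [0.571, 0.821, -0.0], [-0.0, 0.0, -1.0]]
ft_force: [0.4, 2.5, 4.4]
grip_width: 0.0134
gripper_force: 61.3
```

```bash
cat > s.py <<'E'
from h import *
L=[]
s=env.observe(); R=s["tool_rot"]
print(s["time_s"],s["position"].round(4),"y ang",np.degrees(np.arctan2(R[1,1],R[0,1])).round(2),"T",s["wrist_torque"].round(3),"F",s["ft_force"].round(1),"eff6",s["joint_efforts"][5].round(3),"w",s["grip_width"],s["gripper_force"],"q",s["q"].round(1))
E
python3 s.py
```

```text
5.65 [ 0.4947 -0.2108  0.0816] y ang 55.17 T [0.386 0.002 0.029] F [0.4 2.5 4.4] eff6 -0.009 w 0.01341339682655873 61.257498264312744 q [-35.7  29.6  88.9   0.   61.5 -90.9]
```

Emit:
arm_command --turn '[[0, 0, 0.5], [0, 0, 0.5], [0, 0, 0.5], [0, 0, 0.5], [0, 0, 0]]' --xyz '[[0, 0, 0], [0, 0, 0], [0, 0, 0], [0, 0, 0], [0, 0, 0]]' --claw '[8, 8, 8, 8, 8]'

```text
time_s: 6.15
position: [0.4948, -0.2107, 0.0816]
tool_rot: [[-0.708, 0.706, 0.001], [0.706, 0.708, 0.0], [-0.0, 0.001, -1.0]]
ft_force: [1.5, 3.3, 4.6]
grip_width: 0.0128
gripper_force: 61.5
```

```bash
python3 s.py
```

```text
6.15 [ 0.4948 -0.2107  0.0816] y ang 45.1 T [ 0.471 -0.044  0.076] F [1.5 3.3 4.6] eff6 0.417 w 0.012796369224727917 61.45540237426758 q [-35.7  29.6  88.9   0.   61.5 -80.8]
```

Emit:
arm_command --turn '[[0, 0, 0.4], [0, 0, 0.4], [0, 0, 0]]' --xyz '[[0, 0, 0], [0, 0, 0], [0, 0, 0]]' --claw '[8, 8, 8]'

```text
time_s: 6.45
position: [0.4948, -0.2107, 0.0816]
tool_rot: [[-0.658, 0.753, 0.001], [0.753, 0.658, 0.0], [-0.0, 0.001, -1.0]]
ft_force: [1.1, 3.1, 5.8]
grip_width: 0.0133
gripper_force: 61.5
```

```bash
python3 s.py
```

```text
6.45 [ 0.4948 -0.2107  0.0816] y ang 41.12 T [ 0.512 -0.111  0.055] F [1.1 3.1 5.8] eff6 0.341 w 0.013273721057829877 61.45164728164673 q [-35.7  29.6  88.9   0.   61.5 -76.8]
```

Emit:
arm_command --turn '[[0, 0, 0.4], [0, 0, 0.4], [0, 0, 0]]' --xyz '[[0, 0, 0], [0, 0, 0], [0, 0, 0]]' --claw '[8, 8, 8]'

```text
time_s: 6.75
position: [0.4948, -0.2106, 0.0816]
tool_rot: [[-0.603, 0.797, 0.001], [0.797, 0.603, 0.0], [-0.0, 0.001, -1.0]]
ft_force: [1.3, 1.9, 5.1]
grip_width: 0.0133
gripper_force: 61.4
```

```bash
python3 s.py
```

```text
6.75 [ 0.4948 -0.2106  0.0816] y ang 37.11 T [ 0.566 -0.197 -0.008] F [1.3 1.9 5.1] eff6 0.341 w 0.013306744400926659 61.4452064037323 q [-35.7  29.6  88.9   0.   61.5 -72.8]
```

Emit:
arm_command --turn '[[0, 0, 0.4], [0, 0, 0.4], [0, 0, 0]]' --xyz '[[0, 0, 0], [0, 0, 0], [0, 0, 0]]' --claw '[8, 8, 8]'

```text
time_s: 7.05
position: [0.4949, -0.2106, 0.0816]
tool_rot: [[-0.547, 0.837, 0.001], [0.837, 0.547, 0.0], [-0.0, 0.001, -1.0]]
ft_force: [1.4, 3.6, 5.2]
grip_width: 0.0132
gripper_force: 61.5
```

```bash
python3 s.py
```

```text
7.05 [ 0.4949 -0.2106  0.0816] y ang 33.14 T [ 0.65  -0.222  0.108] F [1.4 3.6 5.2] eff6 0.423 w 0.01320958269256125 61.473108530044556 q [-35.7  29.6  88.9   0.   61.5 -68.9]
```

Emit:
arm_command --turn '[[0, 0, 0.4], [0, 0, 0.4], [0, 0, 0]]' --xyz '[[0, 0, 0], [0, 0, 0], [0, 0, 0]]' --claw '[8, 8, 8]'

```text
time_s: 7.35
position: [0.4949, -0.2106, 0.0816]
tool_rot: [[-0.487, 0.873, 0.001], [0.873, 0.487, 0.0], [-0.0, 0.001, -1.0]]
ft_force: [1.5, 3.6, 4.8]
grip_width: 0.0132
gripper_force: 61.5
```

```bash
python3 s.py
```

```text
7.35 [ 0.4949 -0.2106  0.0816] y ang 29.17 T [ 0.635 -0.224  0.228] F [1.5 3.6 4.8] eff6 0.59 w 0.013182454926793097 61.49203419685364 q [-35.7  29.6  88.9   0.   61.5 -64.9]
```

Emit:
arm_command --turn '[[0, 0, 0.4], [0, 0, 0.4], [0, 0, 0]]' --xyz '[[0, 0, 0], [0, 0, 0], [0, 0, 0]]' --claw '[8, 8, 8]'

```text
time_s: 7.65
position: [0.495, -0.2106, 0.0816]
tool_rot: [[-0.425, 0.905, 0.001], [0.905, 0.425, 0.0], [-0.0, 0.001, -1.0]]
ft_force: [0.5, 4.1, 5.2]
grip_width: 0.0131
gripper_force: 61.4
```

```bash
python3 s.py
```

```text
7.65 [ 0.495  -0.2106  0.0816] y ang 25.17 T [ 0.648 -0.288  0.318] F [0.5 4.1 5.2] eff6 0.588 w 0.013072893285838626 61.407551765441895 q [-35.7  29.6  88.9   0.   61.5 -60.9]
```

Emit:
arm_command --turn '[[0, 0, 0.4], [0, 0, 0.4], [0, 0, 0]]' --xyz '[[0, 0, 0], [0, 0, 0], [0, 0, 0]]' --claw '[8, 8, 8]'

```text
time_s: 7.95
position: [0.495, -0.2105, 0.0816]
tool_rot: [[-0.361, 0.932, 0.001], [0.932, 0.361, 0.0], [-0.0, 0.001, -1.0]]
ft_force: [1.0, 4.6, 4.9]
grip_width: 0.0127
gripper_force: 61.4
```

```bash
python3 s.py
```

```text
7.95 [ 0.495  -0.2105  0.0816] y ang 21.17 T [ 0.702 -0.36   0.318] F [1.  4.6 4.9] eff6 0.588 w 0.012668649981762434 61.38659119606018 q [-35.7  29.6  88.9   0.1  61.5 -56.9]
```

Torque has levelled off at about 0.32 N m. The seat was met near a tool angle of 33° and the plateau began near 29°, so I need about 20° more.

Emit:
arm_command --turn '[[0, 0, 0.4], [0, 0, 0.4], [0, 0, 0.4], [0, 0, 0.4], [0, 0, 0.4], [0, 0, 0.4], [0, 0, 0.4], [0, 0, 0.4], [0, 0, 0.4], [0, 0, 0.4], [0, 0, 0]]' --xyz '[[0, 0, 0], [0, 0, 0], [0, 0, 0], [0, 0, 0], [0, 0, 0], [0, 0, 0], [0, 0, 0], [0, 0, 0], [0, 0, 0], [0, 0, 0], [0, 0, 0]]' --claw '[8, 8, 8, 8, 8, 8, 8, 8, 8, 8, 8]'

```text
time_s: 9.05
position: [0.4952, -0.2105, 0.0816]
tool_rot: [[-0.02, 1.0, 0.002], [1.0, 0.02, 0.0], [0.0, 0.002, -1.0]]
ft_force: [3.6, 4.9, 3.7]
grip_width: 0.0133
gripper_force: 61.3
```

```bash
python3 s.py
```

```text
9.05 [ 0.4952 -0.2105  0.0816] y ang 1.17 T [ 0.863 -0.543  0.277] F [3.6 4.9 3.7] eff6 0.59 w 0.013290072684585716 61.34598791599274 q [-35.7  29.6  88.9   0.1  61.4 -36.9]
```

Emit:
arm_command --turn '[[0, 0, 0], [0, 0, 0], [0, 0, 0], [0, 0, 0], [0, 0, 0], [0, 0, 0], [0, 0, 0], [0, 0, 0]]' --xyz '[[0, 0, 0], [0, 0, 0], [0, 0, 0], [0, 0, 0], [0, 0, 0], [0, 0, 0], [0, 0, 0], [0, 0, 0]]' --claw '[20, 30, 50, 70, 85, 85, 85, 85]'

```text
time_s: 9.85
position: [0.4945, -0.2109, 0.0813]
tool_rot: [[-0.02, 1.0, -0.0], [1.0, 0.02, -0.0], [-0.0, -0.0, -1.0]]
ft_force: [-0.3, -0.2, 1.0]
grip_width: 0.0849
gripper_force: 0.0
```

Emit:
arm_command --turn '[[0, 0, 0], [0, 0, 0], [0, 0, 0], [0, 0, 0], [0, 0, 0], [0, 0, 0], [0, 0, 0], [0, 0, 0], [0, 0, 0], [0, 0, 0]]' --xyz '[[0, 0, -0.2], [0, 0, -0.4], [0, 0, -0.4], [0, 0, -0.4], [0, 0, -0.4], [0, 0, -0.4], [0, 0, -0.4], [0, 0, -0.4], [0, 0, 0], [0, 0, 0]]' --claw '[85, 85, 85, 85, 85, 85, 85, 85, 85, 85]'

```text
time_s: 10.85
position: [0.4944, -0.2107, 0.2313]
tool_rot: [[-0.02, 1.0, 0.0], [1.0, 0.02, -0.0], [-0.0, 0.0, -1.0]]
ft_force: [-1.3, -0.3, -0.3]
grip_width: 0.0846
gripper_force: 0.0
```

```bash
python3 s.py
python3 - <<'E'
from h import *
i=imaging.camera_info("wrist"); p,d=imaging.get_image("wrist"); cv2.imwrite("pics/w2.png",p)
P=cloud("wrist",d,i); bar(P,d,near=(.4955,-.2095))
E
```

```text
10.85 [ 0.4944 -0.2107  0.2313] y ang 1.17 T [-0.014  0.003  0.006] F [-1.3 -0.3 -0.3] eff6 -0.0 w 0.08460834805311788 0.0 q [-35.7  20.5  76.3  -0.   83.1 -36.9]
924 mean [ 0.49523167 -0.20769788  0.11017659] rect (495.3599548339844, -209.9440460205078) (13.963505744934082, 45.94515609741211) long axis deg -84.32543 ztop 0.11173857760420407
```

The bar now sits at −84.3°, having sprung back about 4.5° on release. That matches roughly 28° of turn past the seat, so I'm handing it in.

```bash
python3 -c "
from rig import env
print(env.close_job())"
```

```text
the job is handed in; nothing more can be done
None
```

The bleed valve is turned about 28° past its seat and left tight, the gripper is clear, the gauge knob was never touched, and the job is handed in (no verdict was returned).

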